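# Stir the finishing beads under the guard

## Robot

A 6-joint arm with a two-finger parallel gripper is mounted at the origin on the work surface; the furniture and walls round the work are solid. World frame = base frame: x ahead of the robot, y to its left, z up, the work surface at z = 0. Lengths are in mm, angles in degrees, forces in N, time in s.
With the tool pointing down it reaches from about 300 to 850 mm from the base axis. Payload 4.2 kg.
Tool frame: the origin (TCP) lies midway between the tips of the shut fingers; the grasp point (between the pads) lies 19 mm behind it; z points along the fingers, y is the line along which they close (so a half turn about z gives the same grasp; the last joint's range is limited). The gripper opens to 91 mm and grips with 3 to 60 N. Pads are 32 mm wide; open, the fingers measure 118 mm over their backs; the gripper's body (76 mm by 178 mm) begins 60 mm behind the grasp point.
Start: joints at [-65.203, 18.312, 89.639, -0, 72.044, -1.146], TCP at [251.559, -517.07, 213.976] pointing down, gripper open.
Joint ranges: [-177.97, 177.97], [-48.28, 115.42], [12.27, 149.76], [-77.06, 257.06], [2.81, 150.46], [-146.56, 146.56]. Speed limits (degrees/s): [147.25, 147.25, 180, 180, 180, 180].

## Interface

Orientations are given as [roll, pitch, yaw] about the fixed x, y, z axes, in that order (R = Rz(yaw) Ry(pitch) Rx(roll)).
In Python, from workcell import env gives the robot as it stands.
- The arm moves only by the tool send_rows, never from a script. Its argument "steps" is a list that holds one entry, the list of rows, each a list of 5 numbers: the shift along the tool's x, y, z scaled (see below), then the turn about the tool's z scaled (see below), then the opening, from 0 (shut) to 1 (fully open). In form: [[[dx, dy, dz, yaw, fingers], ...]]. A call has 1 to 5 rows; each row shifts and turns the commanded pose from where the row before left it, along the tool's axes as they then stand; what a row does not reach is not made up. The controller multiplies each number of a shift by 0.04 m and each number of a turn by 0.12 rad. A row lasts 1/12 s, in which the tool goes at most 41.7 mm and 7.16 degrees, less where a joint would pass 70% of its speed; a pose out of reach is approached as far as the arm can. A call with a number of a shift or a turn outside -1 to 1 is refused whole. A call with a gripper value outside its range is refused whole. The fingers move at their own pace and stop on an object; "squeeze" is the grip in N (left out, the last holds). Time passes only in rows, so rows that do not move let the fingers close. It gives the time, the measured TCP pose, the force, the opening and the grip force at its end, in the units of the state.
- env.state(): the state, without advancing time (a new reading comes with each control period).
- env.grab_frame(name): name is "side" or "top"; returns a dict with "pixels" (480x640x3 uint8, red, green, blue), "depth" (480x640 float32, mm along the optical axis (not along the pixel's ray), 0 where there is no reading), "intrinsics" (3x3 intrinsics, pixels), "cam_to_world" (4x4, takes a point from camera to world coordinates). Camera axes: x right, y down, z forward; pixel columns grow to the right and rows downward; lengths in mm; the calibration is good to about 2 mm. A picture is of the moment at which its call begins.
- env.job_done(): hands the job in; it is judged then, once.
The state is a dict: "time_s": time; "qpos": joint angles; "qvel": joint speeds; "effort": joint torques, N m; "ee_pos": TCP position; "ee_rot": TCP orientation; "force": force on the tool from outside, world axes, zero at the start; "torque": the same for the moment, N m; "gripper_width": finger opening in mm; "gripper_force": force on a finger pad.
Only numpy, scipy, OpenCV 4.12 (cv2) and the standard library are available. Lean on these libraries where they do the work, as an engineer would, in place of code of your own. Each camera call takes 0.05 s, during which the arm holds its last target. There are 200 camera calls.

## Task

Take the stirring rod from its sloping rest, lean it so that it reaches under the clear guard without knocking the guard, and stir the beads in the bowl with its tip down among them: begin at the side nearest the robot and make two full turns anticlockwise as seen from above, wide enough to push every bead away from where it lay. Then lay the rod back in the channel of its rest, tip down on the foot, and let go. All beads stay in the bowl, and the other things on the bench stay where they are.

Things in the scene. Friction and masses are not known exactly. Their poses are not given: they have to be found in the camera images.
- rod: stirring rod, 198 mm long: round steel shaft 14 mm thick with a round end (0 to 128 mm from the tip), then a square wooden handle 20 x 20 mm (128 to 198 mm). Origin at the tip of the steel end; z runs up to the handle, x and y square to the handle's faces. Starts lying in the rest's channel, tip down, its top leaning 28 degrees from vertical to the rest's robot side
- rest: grey fixed stand that carries the sloping channel, base plate 150 (x) x 90 (y) x 8 mm; origin at the centre of the underside, z up; +x away from the robot
- channel: open aluminium channel fixed on the rest, 112 mm long, 28 mm wide inside (y), walls 20 mm deep, closed foot. Origin on the foot where the rod's tip stands: 40 mm in +x of the rest's origin, 21 mm above the bench. z runs up the channel, 28 degrees from vertical, its top leaning to the rest's -x; open to its own +x (up and away from the robot); its floor at x = -7 mm
- station: fixed stirring station: grey base plate 215 x 210 x 10 mm with a shallow round steel bowl. Origin under the bowl's centre, on the bench, +x away from the robot (to the guard's closed back), z up. Bowl: inner radius 80 mm, outer 84 mm, inner floor 14 mm and rim 46 mm above the bench
- bowl_near (a point): point on the bowl's floor 40 mm from its centre, on the robot's side (station -x); no bead lies there at the start
- bowl_right (a point): the same at the right (station -y)
- bowl_far (a point): the same at the far side, under the guard (station +x)
- bowl_left (a point): the same at the left (station +y)
- guard: clear plastic guard with aluminium edges, fixed over the bowl; frame of the station. Roof 206 mm wide, from x = -0.002 (just about over the bowl's centre) to a closed back at x = 0.114; underside 134 mm above the bench (128 mm at the side rails, y = +-97 mm), top 142 mm. Posts at the two back corners; open in front and at the sides
- bead_0: ceramic bead, a stubby white cylinder 24 mm in diameter and 18 mm high; origin at the centre of one end (the underside at the start)
- bead_1: ceramic bead, a stubby white cylinder 24 mm in diameter and 18 mm high; origin at the centre of one end (the underside at the start)
- bead_2: ceramic bead, a stubby white cylinder 24 mm in diameter and 18 mm high; origin at the centre of one end (the underside at the start)
- bead_3: ceramic bead, a stubby white cylinder 24 mm in diameter and 18 mm high; origin at the centre of one end (the underside at the start)
- bead_4: ceramic bead, a stubby white cylinder 24 mm in diameter and 18 mm high; origin at the centre of one end (the underside at the start)
- bead_5: ceramic bead, a stubby white cylinder 24 mm in diameter and 18 mm high; origin at the centre of one end (the underside at the start)
- marker: white marker pen with a black cap, lying, about 140 mm long; bystander
- hex_nut: steel hexagon nut, 27 mm; bystander
- hex_bolt: lying hexagon bolt, 85 mm long; bystander
- chuck_key: small T-shaped chuck key, 63 mm, on the left; bystander

How it is judged (in metres and radians):
On the way, in this order (a step that is already met when the one before it is completed fails the run):
1. turn 1: the rod's tip is down among the beads within 26 mm of the point at the near side of the bowl (horizontal distance between rod and bowl_near below 0.026 m and z of rod in the frame of station below 0.03 m), for 0.03 s.
2. turn 1: the rod's tip is down among the beads within 26 mm of the point at the right side of the bowl (horizontal distance between rod and bowl_right below 0.026 m and z of rod in the frame of station below 0.03 m), for 0.03 s.
3. turn 1: the rod's tip is down among the beads within 26 mm of the point at the far side of the bowl (horizontal distance between rod and bowl_far below 0.026 m and z of rod in the frame of station below 0.03 m), for 0.03 s.
4. turn 1: the rod's tip is down among the beads within 26 mm of the point at the left side of the bowl (horizontal distance between rod and bowl_left below 0.026 m and z of rod in the frame of station below 0.03 m), for 0.03 s.
5. turn 2: the rod's tip is down among the beads within 26 mm of the point at the near side of the bowl (all of step 1), for 0.03 s.
6. turn 2: the rod's tip is down among the beads within 26 mm of the point at the right side of the bowl (all of step 2), for 0.03 s.
7. turn 2: the rod's tip is down among the beads within 26 mm of the point at the far side of the bowl (all of step 3), for 0.03 s.
8. turn 2: the rod's tip is down among the beads within 26 mm of the point at the left side of the bowl (all of step 4), for 0.03 s.
9. end of turn 2: the rod's tip is down among the beads within 26 mm of the point at the near side of the bowl, and every bead lies at least 8 mm from where it lay at the start (all of step 5 and distance of each of bead_0, bead_1, bead_2, bead_3, bead_4, bead_5 from where it was at the start of the episode above 0.008 m), for 0.03 s.
At the end, for the whole second after the job is handed in: The released rod lies at rest in the channel, its tip within 20 mm of the channel's foot and its axis within 0.15 rad of the channel's; all six beads lie at rest inside the bowl (within 82 mm of its axis and below its rim) (distance between rod and channel below 0.02 m and angle between the z axis of rod and the z axis of channel, either way round below 0.15 rad and linear speed of rod below 0.02 m/s and horizontal distance between each of bead_0, bead_1, bead_2, bead_3, bead_4, bead_5 and station below 0.082 m and z of each of bead_0, bead_1, bead_2, bead_3, bead_4, bead_5 in the frame of station below 0.045 m and linear speed of each of bead_0, bead_1, bead_2, bead_3, bead_4, bead_5 below 0.03 m/s); the robot touches nothing.
It fails at once if the guard is knocked (more than 10 N) (contact force between guard and anything else above 10 N).
It fails at once if a bystander (marker, nut, bolt or chuck key) is moved more than 30 mm (distance of any of marker, hex_nut, hex_bolt, chuck_key from where it was at the start of the episode above 0.03 m).
It also fails if it takes over 72 s, if anything falls off the work surface, if the arm or the gripper's body presses on something with over 40 N, if the wrist force passes 120 N, or if a joint passes its speed limit or range.

## Working session

There is one attempt and no reset: what is moved stays moved. The work goes in short steps, Python scripts to look and compute and a tool call to move; the robot and the scene stay as the last step left them, time stands still between calls to the robot, and variables do not carry over. Pictures are saved under pics/ and viewed, at most 10 in all, crops included, and the job is handed in when it is done.

Besides the shell and the picture viewer there is one more tool, called after "Call:" as name(argument=value, ...) on one line, values as JSON. send_rows: Moves the arm, as the interface text tells. Shifts and turns lie within -1 to 1; 1 stands for 0.04 m of shift or 0.12 rad of turn. Its arguments: {"type":"object","properties":{"steps":{"type":"array"},"squeeze":{"type":"number"}},"required":["steps"]}

```bash
mkdir -p pics
cat > h.py <<'E'
import numpy as np,cv2
from workcell import env
from scipy.spatial.transform import Rotation as R
def grab(n,f):
    d=env.grab_frame(n); np.savez(f'{f}.npz',**d)
    cv2.imwrite(f'pics/{f}.png',d['pixels'][:,:,::-1]); return d
def load(f): return dict(np.load(f'{f}.npz'))
def w(d,u,v,z=None,r=1):
    K=d['intrinsics'];T=d['cam_to_world']
    ray=np.linalg.inv(K)@[u,v,1]
    if z is None:
        p=d['depth'][v-r:v+r+1,u-r:u+r+1]; s=np.median(p[p>0])
    else:
        q=T[:3,:3]@ray; s=(z-T[2,3])/q[2]
    return (T@np.r_[ray*s,1])[:3].round(1)
def proj(d,P):
    p=np.linalg.inv(d['cam_to_world'])@np.r_[P,1]; q=d['intrinsics']@p[:3]; return (q[:2]/q[2]).round(1)
E
python3 - <<'E'
from h import *
s=env.state(); print({k:np.round(v,2).tolist() for k,v in s.items()})
for n in('top','side'):
    d=grab(n,n+'0'); print(d['cam_to_world'].round(2).tolist(),d['intrinsics'].tolist())
E
```

```text
{'time_s': 0.0, 'qpos': [-65.2, 18.35, 89.71, -0.0, 72.04, -1.15], 'qvel': [-0.01, 0.03, -0.03, -0.02, -0.04, -0.04], 'effort': [0.0, -41.25, -23.2, 0.07, 0.05, -0.0], 'ee_pos': [251.33, -516.61, 213.12], 'ee_rot': [-179.9, -0.0, 25.94], 'force': [-0.04, -0.01, 0.3], 'torque': [-0.04, 0.03, 0.08], 'gripper_force': 0.0, 'gripper_width': 91.18}
[[-0.01, -1.0, 0.03, 488.99], [-1.0, 0.01, 0.01, 86.0], [-0.01, -0.03, -1.0, 1193.78], [0.0, 0.0, 0.0, 1.0]] [[623.0773538230808, 0.0, 321.74446941585893], [0.0, 623.0773538230808, 237.43797989869867], [0.0, 0.0, 1.0]]
[[-0.84, -0.37, 0.4, 152.9], [-0.55, 0.55, -0.63, 729.35], [0.01, -0.75, -0.66, 706.05], [0.0, 0.0, 0.0, 1.0]] [[548.9195105347761, 0.0, 323.83305939345246], [0.0, 548.9195105347761, 244.5732961432921], [0.0, 0.0, 1.0]]
```

View pics/top0.png

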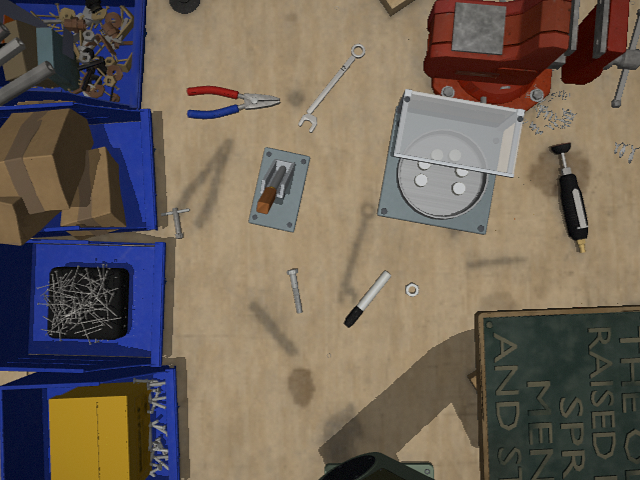

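View pics/side0.png

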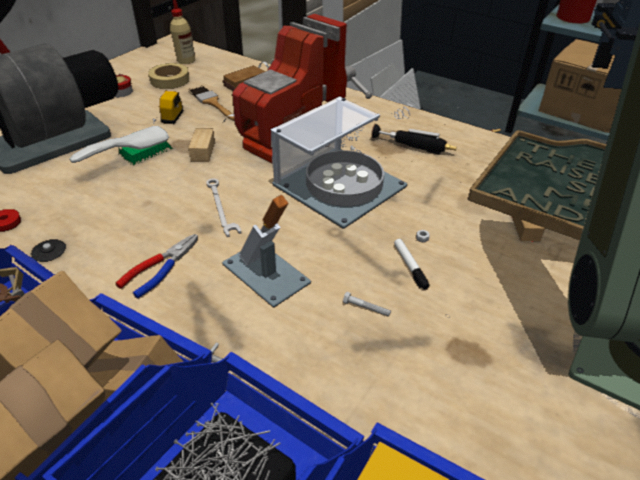

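Top view: rest around (280,188), rod handle near (268,200), bowl centre near (442,176), guard roof (393–525, 90–178), marker (367,298), nut (412,290), bolt (295,290), key (179,222). In the side view the rod handle's top is near (275,205) and the bowl near (345,178). I'll enlarge both.

Run:
```python
import cv2
a=cv2.imread('pics/top0.png');b=cv2.imread('pics/side0.png')
x=cv2.resize(a[140:240,240:320],None,fx=5,fy=5,interpolation=cv2.INTER_CUBIC)
y=cv2.resize(b[190:310,215:315],None,fx=4,fy=4,interpolation=cv2.INTER_CUBIC)
import numpy as np
c=np.zeros((500,800,3),'u1');c[:500,:400]=x;c[:480,400:]=y
cv2.imwrite('pics/c1.png',c)
x=cv2.resize(a[80:245,370:540],None,fx=3.5,fy=3.5,interpolation=cv2.INTER_CUBIC)
cv2.imwrite('pics/c2.png',x)
```

```text
(no output)
```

View pics/c1.png

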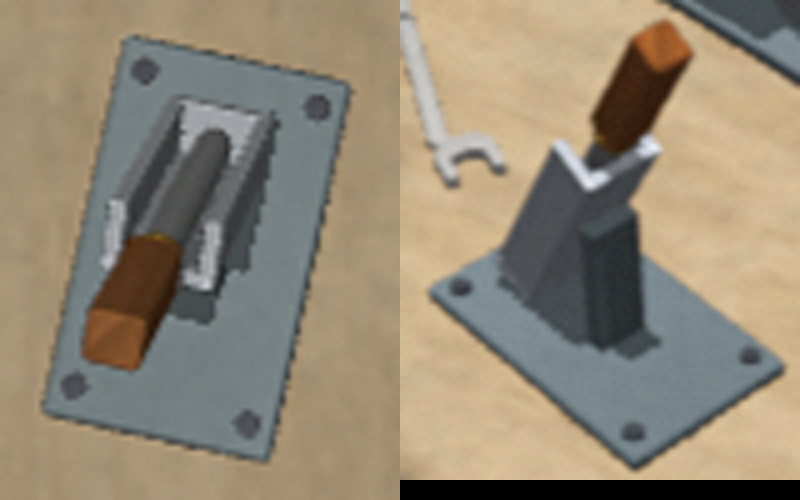

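View pics/c2.png

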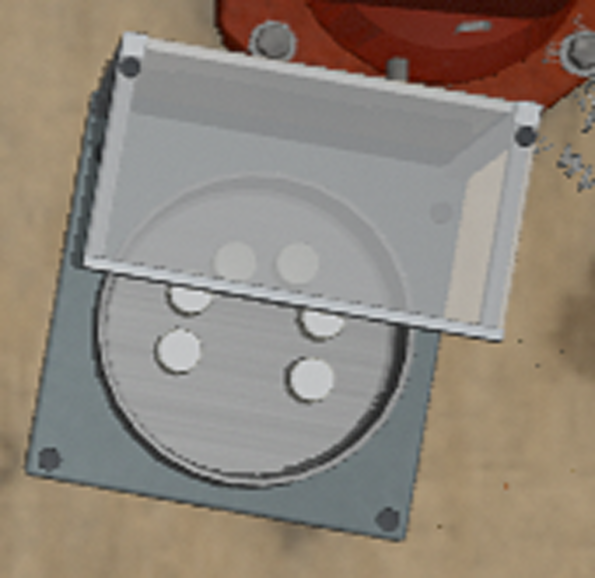

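Crop left: base-plate corners (265,147.4), (310,157), (293.6,232), (249,222), and the rod's end-face centre about (263.4,208); in the side view the end face is at about (280.5,201.3). Second crop: bowl rim centre near (442,174.6), six beads on its far, left and right parts, guard front edge from (394,156) to (513,177).

Run:
```python
from h import *
t=load('top0');s=load('side0')
P=[w(t,*p,z=8)[:2] for p in [(265,147.4),(310,157),(293.6,232),(249,222)]]
P=np.array(P);print('rest',P.tolist(),P.mean(0))
for a,b in((2,1),(3,0),(1,0),(2,3)):
    d=P[b]-P[a];print(np.hypot(*d),np.degrees(np.arctan2(d[1],d[0])))
# side view rest corners (read from crop): near-left(430,293) right(783,367) bottom(637,467)
f=lambda x,y:((x-400)/4+215,y/4+190)
print('side corners',[w(s,*f(*q),z=8).tolist() for q in((430,293),(783,367),(637,467))])
# rod top: two ray triangulation
def ray(d,u,v):
    T=d['cam_to_world'];r=T[:3,:3]@np.linalg.inv(d['intrinsics'])@[u,v,1];return T[:3,3],r/np.linalg.norm(r)
def tri(p,q):
    o1,r1=ray(t,*p);o2,r2=ray(s,*q)
    k=np.linalg.lstsq(np.c_[r1,-r2],o2-o1,rcond=None)[0];a=o1+k[0]*r1;b=o2+k[1]*r2
    return ((a+b)/2).round(1),np.linalg.norm(a-b).round(1)
print('rodtop',tri((263.4,208),f(662,45)))
print('rodtop depth',w(t,263,208),w(s,280,201))
g=lambda x,y:(370+x/3.5,80+y/3.5)
G=np.array([w(t,*g(*q),z=142)[:2] for q in((125,35),(540,105),(500,340),(85,265))]);print('guard',G.tolist())
B=np.array([w(t,*g(*q),z=10)[:2] for q in((27,474),(405,541))]);print('plate',B.tolist(),B[1]-B[0])
for d in(B[0]-B[1],G[0]-G[1],G[3]-G[2]):print(np.hypot(*d),np.degrees(np.arctan2(-d[0],d[1])))
R_=np.array([w(t,*g(*q),z=46)[:2] for q in((95,310),(105,370),(165,460),(245,487),(320,470),(385,405),(412,330),(255,175))])
(c,r)=cv2.minEnclosingCircle(R_.astype('f4'));A=np.c_[2*R_,np.ones(8)];x=np.linalg.lstsq(A,(R_**2).sum(1),rcond=None)[0]
print('bowl',x[:2],np.sqrt(x[2]+x[:2]@x[:2]),c,r)
print('beads',[w(t,*g(*q),z=32)[:2].tolist() for q in((235,260),(297,263),(190,290),(322,315),(179,351),(311,380))])
for n,p in dict(marker=(367,298),nut=(412,290),bolt=(295,290)).items():print(n,w(t,*p,z=5))
```

```text
rest [[703.3, 208.2], [683.7, 122.2], [540.5, 155.0], [560.6, 240.0]] [622.025 181.35 ]
146.90840683909144 -12.901072745214796
146.20030779721355 -12.562813657833408
88.20521526531181 77.16118372009925
87.34420415803216 76.6956261547966
side corners [[700.8, 213.8, 8.0], [539.8, 162.3, 8.0], [557.6, 246.0, 8.0]]
rodtop (array([573.1, 193.5, 192. ]), np.float64(3.0))
rodtop depth [571.5 192.9 195.5] [572.7 197.5 195.4]
guard [[774.0, -45.9], [736.8, -245.8], [622.9, -224.0], [662.0, -24.8]]
plate [[570.0, -5.5], [531.2, -209.3]] [ -38.8 -203.8]
207.46055046682972 -10.77913026626764
203.33187157944522 -10.541760759852847
203.0011083713584 -11.105127642312572
bowl [ 642.35720331 -122.36525455] 82.26324970855927 (642.7392578125, -122.69171142578125) 83.62648010253906
beads [[681.7, -116.4], [679.6, -149.4], [665.9, -92.1], [651.6, -162.2], [633.3, -85.7], [616.8, -155.7]]
marker [413.4  16.7   5. ]
nut [427.6 -68.9   5. ]
bolt [430.  153.5   5. ]
```

Call:
send_rows(steps=[[[0,0,-1,0,1],[0.76,-0.61,-0.5,0,1],[0.76,-0.61,0,0,1],[0.76,-0.61,0,0,1],[0.76,-0.61,0,0,1]]])

```text
time_s: 0.52
ee_pos: [317.6, -376.3, 273.0]
ee_rot: [180.0, -0.0, 25.9]
force: [-0.0, 0.3, 0.0]
gripper_width: 91.6
gripper_force: 0.0
```

Call:
send_rows(steps=[[[0.76,-0.61,0,0,1],[0.76,-0.61,0,0,1],[0.76,-0.61,0,0,1],[0.76,-0.61,0,0,1],[0.76,-0.61,0,0,1]]])

```text
time_s: 0.93
ee_pos: [400.8, -199.7, 272.8]
ee_rot: [-180.0, 0.0, 25.9]
force: [2.3, -0.4, 0.3]
gripper_width: 91.0
gripper_force: 0.0
```

Call:
send_rows(steps=[[[0.76,-0.61,0,0,1],[0.76,-0.61,0,0,1],[0.76,-0.61,0,0,1],[0.76,-0.61,0,0,1],[0.76,-0.61,0,0,1]]])

```text
time_s: 1.35
ee_pos: [484.2, -23.5, 272.8]
ee_rot: [180.0, 0.0, 26.0]
force: [0.3, -0.3, -0.4]
gripper_width: 91.3
gripper_force: 0.0
```

Call:
send_rows(steps=[[[0.76,-0.61,0,0,1],[0.76,-0.61,0,0,1],[0.76,-0.61,0,0,1],[0.76,-0.61,0,0,1],[0,0,0,1,1]]])

```text
time_s: 1.77
ee_pos: [552.8, 121.5, 271.6]
ee_rot: [-179.8, -0.1, 19.3]
force: [0.1, -0.7, -0.0]
gripper_width: 91.1
gripper_force: 0.0
```

Call:
send_rows(steps=[[[0,0,0,1,1],[0,0,0,1,1],[0,0,0,1,1],[0,0,0,1,1],[0,0,0,0.6,1]]])

```text
time_s: 2.18
ee_pos: [550.4, 115.6, 272.4]
ee_rot: [180.0, 0.1, -12.8]
force: [-0.4, -0.2, -0.4]
gripper_width: 90.9
gripper_force: 0.0
```

Call:
send_rows(steps=[[[0,0,0,0,1],[0,0,0,0,1],[0,0,0,0,1]]])

```text
time_s: 2.43
ee_pos: [550.5, 115.5, 272.7]
ee_rot: [180.0, 0.0, -12.5]
force: [-0.0, 0.3, 0.8]
gripper_width: 91.3
gripper_force: 0.0
```

Call:
send_rows(steps=[[[0.2,-1,0,0,1],[0.2,-1,0,0,1],[0,0,0.8,0,1],[0,0,0,0,1],[0,0,0,0,1]]])

```text
time_s: 2.85
ee_pos: [582.4, 189.9, 239.2]
ee_rot: [179.8, 0.2, -12.5]
force: [0.7, -0.5, -0.5]
gripper_width: 91.2
gripper_force: 0.0
```

Run:
```python
from h import *
t=grab('top','top1');s=grab('side','side1');st=env.state();p=np.array(st['ee_pos']);print(p,st['ee_rot'])
a=t['pixels'][130:250,230:340,::-1];b=s['pixels'][110:250,215:345,::-1]
for im,o,d in((t,(230,130),'top'),(s,(215,110),'side')):print(d,proj(im,p),proj(im,p-[0,0,0]+[-9.8,44.6,0]),proj(im,p-[-9.8,44.6,0]))
c=np.zeros((480,800,3),'u1');x=cv2.resize(a,None,fx=3.5,fy=3.5);c[:x.shape[0],:x.shape[1]]=x
y=cv2.resize(b,None,fx=3.1,fy=3.1);c[:y.shape[0],395:395+y.shape[1]]=y[:480]
cv2.imwrite('pics/c3.png',c)
```

```text
[583.83551613 189.54942494 241.99083691] [-1.79993442e+02 -5.53884588e-02 -1.25725541e+01]
top [261.9 197.5] [232.9 204.2] [290.9 190.8]
side [276.  170.9] [262.8 187.5] [288.3 155.6]
```

View pics/c3.png

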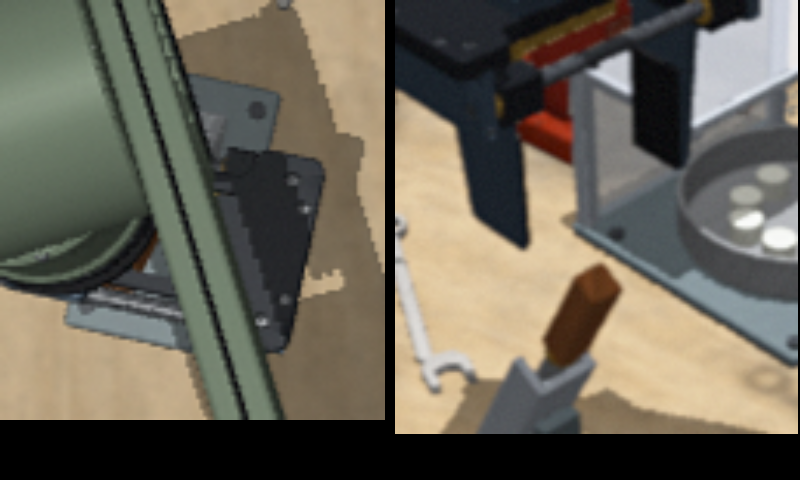

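The side picture shows the open fingers straddling the handle from above: left fingertip at crop (475–527, 213–247), right at (632–685, 145–167), handle top at (600,280). I'll check the alignment numerically from depth.

Run:
```python
from h import *
p=np.array([583.8,189.5,242.]);yaw=np.radians(-12.57)
X=np.array([np.cos(yaw),np.sin(yaw)]);Y=np.array([np.sin(yaw),-np.cos(yaw)])
def cloud(f):
    d=load(f);v,u=np.mgrid[:480,:640];z=d['depth'];m=z>0
    r=np.linalg.inv(d['intrinsics'])@np.c_[u[m],v[m],np.ones(m.sum())].T*z[m]
    return (d['cam_to_world'][:3,:3]@r).T+d['cam_to_world'][:3,3], d['pixels'][m].astype(int)
for f in('side1','side0','top0'):
    C,c=cloud(f);q=(C[:,:2]-p[:2]);tx,ty=q@X,q@Y
    if f=='side1':
        m=(C[:,2]>236)&(C[:,2]<262)&(abs(tx)<60)&(abs(ty)<90)
        for sg in(-1,1):
            k=m&(ty*sg>0);print(f,'finger',sg,k.sum(),np.percentile(tx[k],[2,50,98]).round(1),np.percentile(ty[k],[2,50,98]).round(1),C[k,2].min().round(1))
    # handle: orange/brown
    k=(c[:,0]>c[:,2]+35)&(C[:,2]>135)&(C[:,2]<205)&(abs(tx)<50)&(abs(ty)<40)
    print(f,'handle',k.sum(),np.percentile(tx[k],[2,50,98]).round(1),np.percentile(ty[k],[2,50,98]).round(1),np.percentile(C[k,2],[2,98]).round(1))
```

```text
side1 finger -1 184 [-17.8  -7.8  16.2] [-57.8 -56.  -47.4] 240.3
side1 finger 1 224 [-17.5  -4.4  16.9] [43.  44.8 52.2] 239.9
side1 handle 468 [-18.9  -4.5  22. ] [-15.2 -12.7   3.3] [137.6 198.9]
side0 handle 449 [-18.8  -4.4  22.2] [-15.3 -12.9   3.3] [137.1 198.9]
top0 handle 321 [-19.1   1.1  26.4] [-10.5  -0.6   7.7] [141.4 200. ]
```

Run:
```python
from h import *
p=np.array([583.8,189.5,242.]);yaw=np.radians(-12.57)
X=np.array([np.cos(yaw),np.sin(yaw)]);Y=np.array([np.sin(yaw),-np.cos(yaw)])
def cloud(f):
    d=load(f);v,u=np.mgrid[:480,:640];z=d['depth'];m=z>0
    r=np.linalg.inv(d['intrinsics'])@np.c_[u[m],v[m],np.ones(m.sum())].T*z[m]
    return (d['cam_to_world'][:3,:3]@r).T+d['cam_to_world'][:3,3]
for f in('top1','side1'):
    C=cloud(f);q=(C[:,:2]-p[:2]);tx,ty=q@X,q@Y
    for z0 in range(290,420,10):
        m=(C[:,2]>z0)&(C[:,2]<z0+10)&(abs(tx)<45)&(abs(ty)<110)
        if m.sum()>20: print(f,z0,m.sum(),np.percentile(tx[m],[1,99]).round(1),np.percentile(ty[m],[1,99]).round(1))
# bowl rim compare: points z 43..49 near bowl
for f in('top0','side0'):
    C=cloud(f);q=C[:,:2]-[642.5,-122.5];r=np.hypot(*q.T)
    m=(abs(C[:,2]-46)<2.5)&(r>74)&(r<92);x=C[m,:2]
    s=np.linalg.lstsq(np.c_[2*x,np.ones(len(x))],(x**2).sum(1),rcond=None)[0];print(f,'bowl',m.sum(),s[:2],np.sqrt(s[2]+s[:2]@s[:2]),np.median(C[m,2]))
```

```text
top1 330 226 [-38.1  37.1] [-48.8  58.9]
top1 340 69 [-38.1  36.5] [17.6 86.4]
top1 350 666 [-36.6  36.3] [22.4 89.3]
top1 360 498 [-35.6  35.4] [24.3 89. ]
top1 410 50 [-38.4 -20.8] [-29.8  30.9]
side1 290 235 [-18.1  16.2] [-61.1  56.2]
side1 300 129 [-18.8  18.3] [-61.4  56.9]
side1 310 96 [-35.3  20.3] [-82.3  57.9]
side1 320 479 [-38.3  36.1] [-83.5  77.6]
side1 330 813 [-38.6  30.6] [-83.1  76.2]
side1 340 777 [-38.4  34.6] [-89.3  83.8]
side1 350 886 [-38.1  30.2] [-91.4  82.5]
side1 360 1885 [-36.7  35.9] [-90.4  85.8]
side1 370 510 [-24.6  20.8] [-52.4  16. ]
side1 380 404 [-23.1  21.7] [-52.4  14.3]
side1 390 455 [-24.   21.3] [-52.6  13.7]
side1 400 255 [-36.7  23.1] [-52.5   6.8]
side1 410 908 [-38.1  36. ] [-52.2  10.8]
top0 bowl 245 [ 644.17397007 -123.48693898] 81.58829281524443 45.78520033291011
side0 bowl 363 [ 646.07837536 -120.98535959] 81.56928296322874 45.426303616114296
```

Call:
send_rows(steps=[[[0,-0.05,0.75,0,1],[0,0,0.75,0,1],[0,0,0.75,0,1],[0,0,0,0,1],[0,0,0,0,0.35]]], squeeze=40)

```text
time_s: 3.37
ee_pos: [584.0, 191.3, 151.5]
ee_rot: [180.0, 0.0, -12.6]
force: [0.5, 0.1, 2.1]
gripper_width: 86.9
gripper_force: 0.0
```

Call:
send_rows(steps=[[[0,0,0,0,0.35],[0,0,0,0,0.35],[0,0,0,0,0],[0,0,0,0,0],[0,0,0,0,0]]])

```text
time_s: 3.78
ee_pos: [584.6, 192.2, 152.0]
ee_rot: [-180.0, -0.1, -12.6]
force: [-1.4, 1.1, 0.2]
gripper_width: 54.1
gripper_force: 0.0
```

Call:
send_rows(steps=[[[0,0,0,0,0],[0,0,0,0,0],[0,0,0,0,0],[0,0,0,0,0]]])

```text
time_s: 4.12
ee_pos: [584.1, 192.1, 150.9]
ee_rot: [180.0, 0.0, -12.6]
force: [-0.2, -0.4, 0.4]
gripper_width: 27.6
gripper_force: 0.0
```

Call:
send_rows(steps=[[[0,0,0,0,0],[0,0,0,0,0],[0,0,0,0,0],[0,0,0,0,0],[0,0,0,0,0]]])

```text
time_s: 4.53
ee_pos: [584.1, 192.1, 150.9]
ee_rot: [180.0, 0.0, -12.6]
force: [-0.3, 0.6, -0.7]
gripper_width: 20.0
gripper_force: 40.0
```

Call:
send_rows(steps=[[[0,0,-0.25,0,0],[0,0,-0.25,0,0],[0,0,-0.5,0,0],[0,0,-0.5,0,0],[0,0,-0.5,0,0]]])

```text
time_s: 4.95
ee_pos: [584.0, 192.1, 232.7]
ee_rot: [-180.0, -0.0, -12.6]
force: [0.1, 0.2, -2.5]
gripper_width: 19.7
gripper_force: 40.0
```

Call:
send_rows(steps=[[[0,0,-0.5,0,0],[0,0,-1,0,0],[0,0,-0.5,0,0],[0,0,0,0,0],[0,0,0,0,0]]])

```text
time_s: 5.37
ee_pos: [584.3, 192.2, 312.7]
ee_rot: [-179.9, -0.2, -12.6]
force: [-0.5, -0.0, -2.9]
gripper_width: 19.7
gripper_force: 40.0
```

Run:
```python
from h import *
t=grab('top','top2');s=grab('side','side2');st=env.state();p=np.array(st['ee_pos']);print(p,st['ee_rot'],st['gripper_width'],st['gripper_force'],st['force'])
b=s['pixels'][60:260,180:400,::-1]
cv2.imwrite('pics/c4.png',cv2.resize(b,None,fx=2.9,fy=2.9))
```

```text
[583.20201468 191.85989763 309.48882225] [ 1.79910237e+02  1.54040626e-01 -1.25580906e+01] 19.891927941236613 39.99665558338165 [ 0.28083139  0.01905128 -2.41354854]
```

View pics/c4.png

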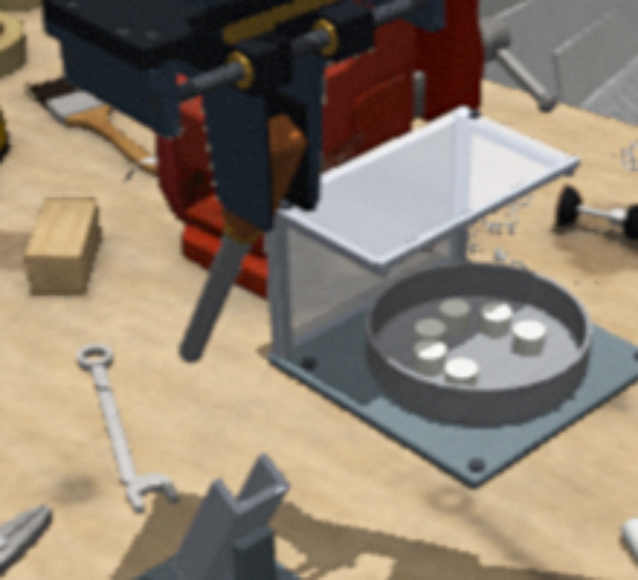

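The rod is held, leaning with its tip away from the robot, tip at about px (245.5,181.7). I'll measure its axis in the tool frame from the depth.

Run:
```python
from h import *
p=np.array([584.1,192.1,311.]);yaw=np.radians(-12.57)
X=np.array([np.cos(yaw),np.sin(yaw)]);Y=np.array([np.sin(yaw),-np.cos(yaw)])
d=load('side2');v,u=np.mgrid[:480,:640];z=d['depth'];m=z>0
r=np.linalg.inv(d['intrinsics'])@np.c_[u[m],v[m],np.ones(m.sum())].T*z[m]
C=(d['cam_to_world'][:3,:3]@r).T+d['cam_to_world'][:3,3]
q=C[:,:2]-p[:2];tx,ty=q@X,q@Y;tz=C[:,2]-p[2]
m=(tz<-35)&(tz>-150)&(tx>-10)&(tx<110)&(abs(ty)<25)
print(m.sum(),tz[m].min(),tx[m].max())
for z0 in range(-140,-30,10):
    k=m&(tz>z0)&(tz<=z0+10)
    if k.sum()>5:print(z0+5,k.sum(),tx[k].mean().round(1),np.percentile(tx[k],[2,98]).round(1),np.percentile(ty[k],[2,98]).round(1))
o=np.linalg.inv(d['intrinsics'])@[245.5,181.7,1]; o=d['cam_to_world'][:3,:3]@o;T=d['cam_to_world'][:3,3]
# intersect tip ray with plane ty=0
k=((p[:2]-T[:2])@Y)/(o[:2]@Y);P=T+k*o;print('tip',(P[:2]-p[:2])@X,P[2]-p[2])
```

```text
364 -127.17024011943295 82.27936522931071
-125 26 73.3 [67.1 81.4] [-8.4  0.6]
-115 33 68.6 [61.9 78.3] [-8.3  0.3]
-105 38 64.7 [58.2 75.1] [-9.   0.4]
-95 39 58.2 [52.4 66.9] [-8.5  0.6]
-85 39 53.0 [46.7 61.3] [-9.7  2.5]
-75 38 48.0 [42.  56.5] [-8.8  1.9]
-65 40 42.7 [37.3 50.9] [-9.1  2.2]
-55 45 37.0 [31.1 46.7] [-8.7  2.3]
-45 43 32.2 [25.8 41.2] [-8.   0.5]
-35 23 27.5 [22.8 35. ] [-8.5  0.6]
tip 78.04255607932788 -127.35862452017409
```

Call:
send_rows(steps=[[[0.03,0.5,0,0,0],[0.03,0.93,0,0,0],[0.03,0.93,0,0,0],[0.03,0.93,0,0,0],[0.03,0.93,0,0,0]]])

```text
time_s: 5.88
ee_pos: [551.7, 24.6, 308.7]
ee_rot: [179.9, 0.3, -12.5]
force: [-0.2, 0.0, -1.4]
gripper_width: 19.8
gripper_force: 40.0
```

Call:
send_rows(steps=[[[0.03,0.93,0,0,0],[0.03,0.93,0,0,0],[0.03,0.93,0,0,0],[0,0.43,0,0,0],[0,0,0,-0.26,0]]])

```text
time_s: 6.3
ee_pos: [526.8, -104.2, 308.8]
ee_rot: [179.9, 0.3, -11.0]
force: [1.2, 0.2, -2.2]
gripper_width: 19.8
gripper_force: 40.0
```

Call:
send_rows(steps=[[[0,0,0.5,0,0],[0,0,0.5,0,0],[0,0,0,0,0],[0,0,0,0,0],[0,0,0,0,0]]])

```text
time_s: 6.72
ee_pos: [528.9, -100.4, 271.0]
ee_rot: [180.0, 0.0, -10.8]
force: [0.1, -0.1, -2.2]
gripper_width: 20.1
gripper_force: 40.0
```

Call:
send_rows(steps=[[[-0.08,0.05,0.5,0,0],[0,0,0.8,0,0],[0,0,0.8,0,0],[0,0,0,0,0],[0,0,0,0,0]]])

```text
time_s: 7.13
ee_pos: [525.0, -101.6, 187.0]
ee_rot: [180.0, 0.1, -10.8]
force: [0.5, -0.2, -1.7]
gripper_width: 19.7
gripper_force: 40.0
```

Run:
```python
from h import *
t=grab('top','top3');s=grab('side','side3');st=env.state();p=np.array(st['ee_pos']);print(p,st['ee_rot'])
yaw=np.radians(-10.8);X=np.array([np.cos(yaw),np.sin(yaw)]);O=np.array([644.6,-123.3])
L=lambda x,y,z:np.r_[O+x*X+y*np.array([-X[1],X[0]]),z]
for n,d,(x0,y0),k in(('t',t,(380,80),3),('s',s,(260,80),3)):
    im=d['pixels'][y0:y0+170,x0:x0+133,::-1];im=cv2.resize(im,None,fx=k,fy=k,interpolation=cv2.INTER_CUBIC)
    for P,c in((L(-42,0,p[2]-129.5),(0,0,255)),(L(0,0,14),(0,255,0)),(L(-80,0,46),(255,0,0)),(L(0,80,46),(255,0,0)),(L(0,-80,46),(255,0,0))):
        q=(proj(d,P)-[x0,y0]+.5)*k; cv2.circle(im,tuple(int(a) for a in q),2,c,-1)
    globals()['i'+n]=im
cv2.imwrite('pics/c5.png',np.hstack([globals()['it'],globals()['is']]))
```

```text
[ 527.08887568 -102.10401051  189.46896821] [179.98895134  -0.26707261 -10.75725736]
```

View pics/c5.png

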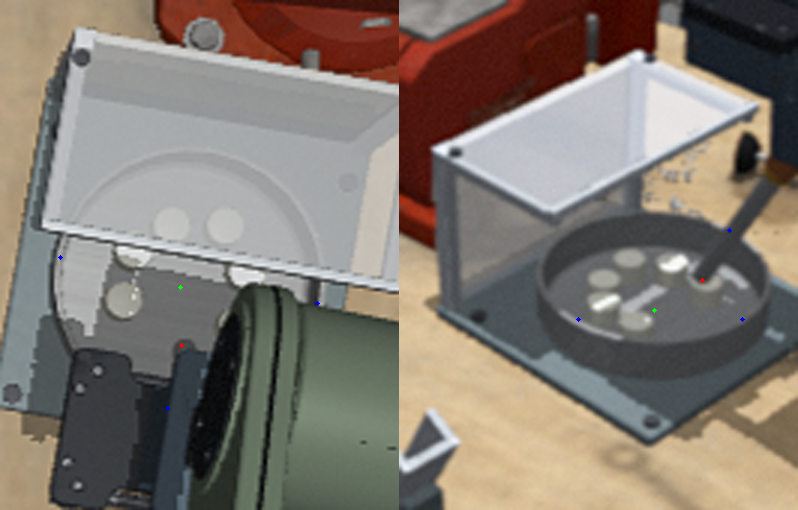

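The predicted tip (red dot) falls on the seen tip in both views: top crop (183,345), side crop (703,280). Nothing lies beneath it, so I go down and stir.

Call:
send_rows(steps=[[[0,0,0.32,0,0],[0,0,0.32,0,0],[0,0,0.31,0,0],[0,0,0,0,0],[0,0,0,0,0]]])

```text
time_s: 7.65
ee_pos: [526.4, -102.1, 150.7]
ee_rot: [180.0, -0.2, -10.8]
force: [-0.0, 0.4, -1.6]
gripper_width: 19.6
gripper_force: 40.0
```

Call:
send_rows(steps=[[[0.032,0.246,0.03,0,0],[0.095,0.229,0,0,0],[0.151,0.197,0,0,0],[0.197,0.151,0,0,0],[0.229,0.095,0,0,0]]])

```text
time_s: 8.07
ee_pos: [546.7, -144.7, 148.2]
ee_rot: [180.0, -0.0, -10.8]
force: [-0.1, 0.4, -2.3]
gripper_width: 20.2
gripper_force: 40.0
```

Call:
send_rows(steps=[[[0.246,0.032,0,0,0],[0.246,-0.032,0,0,0],[0.229,-0.095,0,0,0],[0.197,-0.151,0,0,0],[0,0,0,0,0]]])

```text
time_s: 8.48
ee_pos: [586.2, -139.2, 147.5]
ee_rot: [-180.0, -0.1, -10.7]
force: [0.1, 0.5, -2.3]
gripper_width: 19.8
gripper_force: 40.0
```

Call:
send_rows(steps=[[[0.151,-0.197,0,0,0],[0.095,-0.229,0,0,0],[0.032,-0.246,0,0,0],[-0.032,-0.246,0,0,0],[-0.095,-0.229,0,0,0]]])

```text
time_s: 8.9
ee_pos: [598.7, -95.0, 147.8]
ee_rot: [-180.0, -0.0, -10.7]
force: [-0.2, 0.6, -1.7]
gripper_width: 19.8
gripper_force: 40.0
```

Call:
send_rows(steps=[[[-0.151,-0.197,0,0,0],[-0.197,-0.151,0,0,0],[-0.229,-0.095,0,0,0],[-0.246,-0.032,0,0,0],[-0.246,0.032,0,0,0]]])

```text
time_s: 9.32
ee_pos: [558.4, -70.4, 147.9]
ee_rot: [180.0, 0.0, -10.7]
force: [-0.2, 0.3, -2.1]
gripper_width: 19.8
gripper_force: 40.0
```

Call:
send_rows(steps=[[[-0.229,0.095,0,0,0],[-0.197,0.151,0,0,0],[-0.151,0.197,0,0,0],[-0.095,0.229,0,0,0],[-0.032,0.246,0,0,0]]])

```text
time_s: 9.73
ee_pos: [524.2, -102.9, 147.9]
ee_rot: [180.0, 0.0, -10.8]
force: [1.3, 0.1, -1.9]
gripper_width: 19.8
gripper_force: 40.0
```

Run:
```python
from h import *
s=grab('side','side4');t=grab('top','top4');st=env.state();print(st['ee_pos'],st['force'])
a=cv2.resize(s['pixels'][90:240,255:420,::-1],None,fx=3.3,fy=3.3,interpolation=cv2.INTER_CUBIC)
cv2.imwrite('pics/c6.png',a)
```

```text
[ 524.87454983 -103.74545799  147.85851862] [ 0.09808587  0.6876699  -1.947736  ]
```

View pics/c6.png

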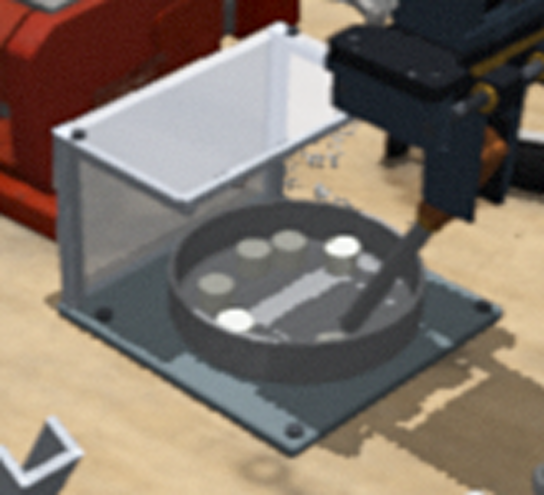

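After turn 1 the rod's tip is at the near side (345,325). The beads have been pushed outward, e.g. (343,250), (290,243), (253,250), (214,285), (235,320), all still in the bowl. Now turn 2.

Call:
send_rows(steps=[[[0.032,0.246,0,0,0],[0.095,0.229,0,0,0],[0.151,0.197,0,0,0],[0.197,0.151,0,0,0],[0.229,0.095,0,0,0]]])

```text
time_s: 10.25
ee_pos: [546.9, -144.4, 147.7]
ee_rot: [180.0, -0.0, -10.8]
force: [0.0, -0.5, -1.8]
gripper_width: 19.5
gripper_force: 40.0
```

Call:
send_rows(steps=[[[0.246,0.032,0,0,0],[0.246,-0.032,0,0,0],[0.229,-0.095,0,0,0],[0.197,-0.151,0,0,0],[0.151,-0.197,0,0,0]]])

```text
time_s: 10.67
ee_pos: [592.7, -133.2, 147.6]
ee_rot: [-180.0, -0.0, -10.8]
force: [0.2, -0.0, -1.8]
gripper_width: 20.0
gripper_force: 40.0
```

Call:
send_rows(steps=[[[0.095,-0.229,0,0,0],[0.032,-0.246,0,0,0],[-0.032,-0.246,0,0,0],[-0.095,-0.229,0,0,0],[-0.151,-0.197,0,0,0]]])

```text
time_s: 11.08
ee_pos: [593.7, -86.1, 147.8]
ee_rot: [-180.0, 0.0, -10.7]
force: [-0.7, -0.1, -1.4]
gripper_width: 20.0
gripper_force: 40.0
```

Call:
send_rows(steps=[[[-0.197,-0.151,0,0,0],[-0.229,-0.095,0,0,0],[-0.246,-0.032,0,0,0],[-0.246,0.032,0,0,0],[-0.229,0.095,0,0,0]]])

```text
time_s: 11.5
ee_pos: [548.6, -72.9, 147.9]
ee_rot: [180.0, 0.0, -10.7]
force: [-0.8, -0.2, -1.6]
gripper_width: 20.4
gripper_force: 40.0
```

Call:
send_rows(steps=[[[-0.197,0.151,0,0,0],[-0.151,0.197,0,0,0],[-0.095,0.229,0,0,0],[-0.032,0.246,0,0,0],[0,0,0,0,0]]])

```text
time_s: 11.92
ee_pos: [524.6, -104.0, 147.9]
ee_rot: [179.9, -0.0, -10.9]
force: [0.4, 0.2, -2.8]
gripper_width: 19.5
gripper_force: 40.0
```

Run:
```python
from h import *
s=grab('side','side5');st=env.state();print(st['ee_pos'],st['force'],st['time_s'])
yaw=np.radians(-10.8);X=np.array([np.cos(yaw),np.sin(yaw)]);Y=np.array([-X[1],X[0]]);O=np.array([644.6,-123.3])
for f in('side0','side5'):
    d=load(f);v,u=np.mgrid[:480,:640];z=d['depth'];m=z>0
    r=np.linalg.inv(d['intrinsics'])@np.c_[u[m],v[m],np.ones(m.sum())].T*z[m]
    C=(d['cam_to_world'][:3,:3]@r).T+d['cam_to_world'][:3,3];q=C[:,:2]-[0,-2]-O-[0,4]
    sel=(abs(C[:,2]-32)<2.5)&(np.hypot(*q.T)<76)
    im=np.zeros((200,200),'u1');xy=np.c_[q@X,q@Y][sel]
    for a,b in xy: cv2.circle(im,(int(a+100),int(b+100)),2,255,-1)
    n,_,st_,ce=cv2.connectedComponentsWithStats(im)
    print(f,[(int(st_[i,4]),(ce[i]-100).round().tolist()) for i in range(1,n) if st_[i,4]>60])
```

```text
[ 525.19208629 -103.21134919  147.83103277] [ 0.88376634  0.03123187 -1.79316041] 11.9667
side0 [(461, [15.0, -36.0]), (453, [-20.0, -36.0]), (459, [41.0, -18.0]), (840, [26.0, 25.0]), (429, [-17.0, 36.0])]
side5 [(411, [10.0, -56.0]), (411, [40.0, -36.0]), (429, [51.0, -12.0]), (135, [-49.0, -0.0]), (132, [-54.0, 21.0]), (452, [39.0, 35.0]), (378, [3.0, 55.0])]
```

Every bead is now at least about 12 mm from every starting place, so I lift out and go back.

Call:
send_rows(steps=[[[0,0,-0.3,0,0],[0,0,-0.5,0,0],[0,0,-0.8,0,0],[0,0,-0.9,0,0],[0,0,-0.9,0,0]]])

```text
time_s: 12.38
ee_pos: [525.3, -101.7, 284.8]
ee_rot: [-180.0, 0.1, -10.8]
force: [1.2, -0.2, -2.2]
gripper_width: 19.8
gripper_force: 40.0
```

Call:
send_rows(steps=[[[0,0,-0.7,0,0],[0,0,0,0.26,0],[0,-0.5,0,0,0],[0,-0.93,0,0,0],[-0.03,-0.93,0,0,0]]])

```text
time_s: 12.8
ee_pos: [545.3, -9.1, 311.9]
ee_rot: [-180.0, -0.0, -12.7]
force: [0.9, -0.0, -1.7]
gripper_width: 19.9
gripper_force: 40.0
```

Call:
send_rows(steps=[[[-0.03,-0.93,0,0,0],[-0.03,-0.93,0,0,0],[-0.03,-0.93,0,0,0],[-0.03,-0.93,0,0,0],[-0.03,-0.93,0,0,0]]])

```text
time_s: 13.22
ee_pos: [579.6, 175.6, 311.6]
ee_rot: [-180.0, 0.0, -12.6]
force: [0.7, 0.2, -1.8]
gripper_width: 19.7
gripper_force: 40.0
```

Call:
send_rows(steps=[[[0,-0.43,0,0,0],[0,0,0,0,0],[0,0,0,0,0],[0,0,0,0,0],[0,0,0,0,0]]])

```text
time_s: 13.63
ee_pos: [582.9, 188.9, 311.9]
ee_rot: [180.0, -0.0, -12.6]
force: [-0.3, -0.8, -1.1]
gripper_width: 20.2
gripper_force: 40.0
```

Run:
```python
from h import *
P=[]
for i in range(4):
    d=env.grab_frame('side');st=env.state();P.append(np.r_[st['ee_pos'],st['ee_rot'][2]])
np.savez('side6.npz',**d)
p=np.mean(P,0);print(p)
D=np.array([584.1,192.1])-p[:2];y=np.radians(p[3]);print('to go tool x,y',D@[np.cos(y),np.sin(y)],D@[np.sin(y),-np.cos(y)])
yaw=y;X=np.array([np.cos(yaw),np.sin(yaw)]);Y=np.array([np.sin(yaw),-np.cos(yaw)])
v,u=np.mgrid[:480,:640];z=d['depth'];m=z>0
r=np.linalg.inv(d['intrinsics'])@np.c_[u[m],v[m],np.ones(m.sum())].T*z[m]
C=(d['cam_to_world'][:3,:3]@r).T+d['cam_to_world'][:3,3]
q=C[:,:2]-p[:2];tx,ty=q@X,q@Y;tz=C[:,2]-p[2]
m=(tz<-35)&(tz>-150)&(tx>-10)&(tx<110)&(abs(ty)<25)
print(m.sum(),tz[m].min(),tx[m].max())
for z0 in range(-140,-30,20):
    k=m&(tz>z0)&(tz<=z0+10)
    if k.sum()>5:print(z0+5,k.sum(),tx[k].mean().round(1),np.percentile(ty[k],[2,98]).round(1))
```

```text
[582.94175114 188.98006125 312.05615558 -12.65512975]
to go tool x,y 0.44658791028766986 -3.2978959126900045
362 -128.015174748344 80.25434661833468
-115 36 69.9 [-9.3 -0.2]
-95 37 59.7 [-9.1 -0.6]
-75 43 49.0 [-9.5  0.6]
-55 43 37.4 [-8.7  0.7]
-35 20 29.4 [-9.   0.3]
```

The rod has not slipped in the grip. I correct the position and lower it.

Call:
send_rows(steps=[[[0.05,-0.08,0.3,0,0],[0,0,0.8,0,0],[0,0,0.8,0,0],[0,0,0.6,0,0],[0,0,0,0,0]]])

```text
time_s: 14.25
ee_pos: [582.0, 191.7, 205.1]
ee_rot: [179.6, 0.6, -12.6]
force: [-0.6, 1.3, -1.4]
gripper_width: 19.7
gripper_force: 40.0
```

Call:
send_rows(steps=[[[0,0,0.4,0,0],[0,0,0.4,0,0],[0,0,0.3,0,0],[0,0,0.3,0,0],[0,0,0,0,0]]])

```text
time_s: 14.67
ee_pos: [584.8, 192.6, 154.3]
ee_rot: [179.9, 0.2, -12.6]
force: [-0.5, 0.1, -2.0]
gripper_width: 19.8
gripper_force: 40.0
```

Call:
send_rows(steps=[[[0,0,0,0,0],[0,0,0,0,0],[0,0,0,0,0]]])

```text
time_s: 14.92
ee_pos: [586.5, 193.1, 157.3]
ee_rot: [-179.9, -0.1, -12.6]
force: [-0.3, 0.4, -0.4]
gripper_width: 19.8
gripper_force: 40.0
```

Call:
send_rows(steps=[[[-0.02,0,0.06,0,0],[-0.02,0,0.06,0,0],[0,0,0,0,0],[0,0,0,0,0],[0,0,0,0,0]]])

```text
time_s: 15.33
ee_pos: [584.2, 193.3, 151.1]
ee_rot: [-180.0, -0.0, -12.6]
force: [0.5, 0.3, -0.8]
gripper_width: 19.7
gripper_force: 40.0
```

Back at the grasp pose with no contact force, so I open and look.

Call:
send_rows(steps=[[[0,0,0,0,0.35],[0,0,0,0,0.5],[0,0,0,0,0.6],[0,0,0,0,0.7],[0,0,0,0,0.7]]])

```text
time_s: 15.75
ee_pos: [584.0, 193.3, 151.1]
ee_rot: [-180.0, -0.0, -12.6]
force: [-0.4, 0.4, 0.4]
gripper_width: 50.3
gripper_force: 0.0
```

Call:
send_rows(steps=[[[0,0,0,0,0.7],[0,0,0,0,0.7],[0,0,0,0,0.7],[0,0,0,0,0.7],[0,0,0,0,0.7]]])

```text
time_s: 16.17
ee_pos: [584.0, 193.2, 150.9]
ee_rot: [180.0, -0.0, -12.6]
force: [-0.1, 0.2, -0.1]
gripper_width: 63.9
gripper_force: 0.0
```

Call:
send_rows(steps=[[[0,0,-0.3,0,0.7],[0,0,-0.6,0,0.7],[0,0,-1,0,0.7],[0,0,-1,0,0.7],[0,0,0,0,0.7]]])

```text
time_s: 16.58
ee_pos: [587.6, 194.4, 276.0]
ee_rot: [-179.5, -0.8, -12.6]
force: [1.5, -0.7, 1.7]
gripper_width: 63.8
gripper_force: 0.0
```

Call:
send_rows(steps=[[[-1,0,0,0,0.7],[-1,0,0,0,0.7],[-1,0,0,0,0.7],[0,0,0,0,0.7],[0,0,0,0,0.7]]])

```text
time_s: 17.0
ee_pos: [465.5, 219.6, 267.5]
ee_rot: [-180.0, -0.1, -12.4]
force: [0.5, 0.3, 0.4]
gripper_width: 64.0
gripper_force: 0.0
```

Run:
```python
from h import *
t=grab('top','top7');s=grab('side','side7');st=env.state();print(st['ee_pos'],st['gripper_width'],st['time_s'])
a=cv2.resize(t['pixels'][80:240,235:315,::-1],None,fx=3,fy=3,interpolation=cv2.INTER_CUBIC)
b=cv2.resize(s['pixels'][110:310,215:400,::-1],None,fx=2.4,fy=2.4,interpolation=cv2.INTER_CUBIC)
cv2.imwrite('pics/c7.png',np.hstack([a,b]))
```

```text
[467.75071395 219.43424065 267.31805069] 63.67212795987287 17.1
```

View pics/c7.png

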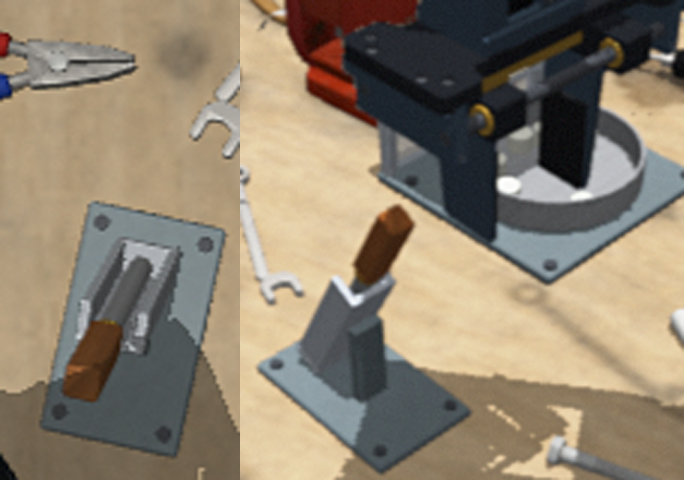

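The rod lies in the channel as it did at the start, tip on the foot (top crop: handle at (90,360), shaft running to (140,262)). The gripper is clear of it and the beads are in the bowl.

```bash
python3 -c "
from workcell import env
print(env.job_done())"
```

```text
the job is handed in; nothing more can be done
None
```

I stirred the beads two full turns, laid the rod back in its channel, let go and handed the job in after about 17 s; the hand-in gave no verdict, but in the last pictures the rod lay in the channel, and by the last depth measurement, before the rod was lifted out, every bead was in the bowl and had moved at least about 12 mm.

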